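Index the tin carriage under the lid press and press the lid home

TASK

Close the sample tin in the little lid press: lift the carriage's spring plunger knob, slide the carriage to the left past the first index hole to the pressing station, and let the plunger drop fully into the second hole there, never forcing the pin hard against the strip. Then push the press button down gently until the tin's lid is fully home and let it spring back up. Leave the blue tin, the reel and the crucible beside the press where they stand.

Things in the scene. Friction and masses are not known exactly. Their poses are not given: they have to be found in the camera images.
- bed_mark (a point): The lid press: aluminium bed 116 (x) x 290 (y) mm on the bench, two rails along its y axis, a bridge with the press at its +y (left) end. The point is the middle of the bed's upper face, 16 mm above the bench. The axes turn with the press: y is the sliding direction towards the bridge (positive), x away from the robot, z up.
- plunger_knob (a point): Black ribbed knob of the index plunger on the carriage: 26 mm diameter, 24 mm tall, upright. The point is its centre, 82 mm above the bench when the pin is down; the carriage top is 38 mm below it, a 16 mm sleeve stands under the knob. The plunger moves only up and down; a spring pushes it down (6 N when down, 10 N fully lifted).
- tin_mark (a point): Round tinplate tin, 54 mm diameter, held in the ring-shaped nest on the carriage. The point is the centre of the tin body's top (under the lid), 62 mm above the bench, always 80 mm further along the bed's +y than the plunger knob. It is under the press when the carriage is at the second hole.
- press_button (a point): Black round palm button on top of the press stem, 42 mm diameter, on the bridge. The point is the middle of its upper face, 127.5 mm above the bench when up. It goes straight down against a spring (4 to 7 N), touches the lid after about 4 mm, pushes it home by 9 mm, about 12 N in all, and springs back when let go.
- carriage (a joint): Position of the carriage along the bed's +y in m, about 0 at the start (loading station), stop at 0.128. In the steel strip under it are a 31 mm loading slot at about 0.000, a first hole at about 0.055 and the second hole, for pressing, at about 0.110; the strip is clamped up to 7 mm off along y (all alike), so find the hole by feel. Friction about 2 N.
- plunger (a joint): Lift of the plunger in m: 0 when the 8 mm flat-ended pin is fully down in a hole or the slot (holes are 9.2 mm wide), 0.007 when its end rests on top of the strip between the holes, 0.011 fully lifted (stop).
- lid (a joint): How far the tin's slip-on lid (57 mm diameter) has been pushed down, in m: 0 as it sits at first, 5 mm proud; 0.005 fully home. It takes 5 N and stays where it is left.
- press_head (a joint): How far the press button has been pushed down, in m: 0 up, 0.0105 its own stop.
- blue_tin: Closed tin with a blue lid, 60 mm diameter, 24 mm high, loose on the bench off the right end of the press; leave it alone. Origin under its centre.
- reel: Thread reel, 27 mm diameter, 30 mm high, loose on the bench off the left end of the press; leave it alone. Origin under its centre.
- small_crucible: Small grey metal crucible, 25 mm diameter, 16 mm high, loose on the bench off the left end of the press; leave it alone. Origin under its centre.

How it is judged:
By the outcome, as a careful person would: the job done as asked, in the order asked, and still so for the second after the job is handed in, with the robot touching nothing.
It also fails if it takes over 48 s, if anything falls off the work surface, if the arm or the gripper's body presses on something with over 40 N, if the wrist force passes 120 N, or if a joint passes its speed limit or range.

ROBOT

A 7-joint arm with a two-finger parallel gripper is mounted at the origin on a cart in front of the work surface, level with it; the furniture and walls round the work are solid. World frame = base frame: x ahead of the robot, y to its left, z up, the work surface at z = 0. Lengths are in m, angles in rad, forces in N, time in s.
With the tool pointing down it reaches from about 0.4 to 0.875 m from the base axis. Payload 4.4 kg.
Tool frame: the origin (TCP) lies at the very end of the fingers, on their centre line; the grasp point (between the pads) lies 19 mm behind it; z points along the fingers, y is the line along which they close (so a half turn about z gives the same grasp; the last joint's range is limited). The gripper opens to 85 mm and grips with 20 to 120 N. Pads are 22 mm wide; open, the fingers measure 114 mm over their backs; the gripper's body (76 mm by 85 mm) begins 54 mm behind the grasp point. The pads swing forward as they close: fully open they stand 13 mm farther back than shut.
Start: joints at [1.106, 0.628, 0.038, 1.517, -0.027, 0.996, -0.02], TCP at [0.252, -0.599, 0.231] pointing down, gripper open.
Joint ranges: [-3.06, 3.06], [-0.37, 2.12], [-1.25, 1.32], [0.18, 2.47], [-1.1, 4.24], [0.23, 1.98], [-2.94, 2.94]. Speed limits (rad/s): [2.57, 2.57, 3.14, 3.14, 3.14, 3.14, 3.14].

INTERFACE

Orientations are given as a rotation vector (axis times angle).
In Python, from cell import goto, move_linear, goto_joints, gripper_to, sleep, solve_ik, read_camera, MotionError, close_job, current_time, current_joint_positions, current_joint_velocities, current_tau, current_tool_pos, current_orientation, current_force, current_moment, current_grip_width, current_gripper_force gives the robot as it stands. Calls block until the motion is done:
- goto(position, orientation): joint-space move of the TCP to a pose.
- move_linear(position, rotation=None, feed=0.15, threshold=None): straight line of the TCP; rotation=None keeps the orientation; feed is the mean speed in m/s. With threshold (N) it stops when the force on the tool has changed by that much, and returns True; else False.
- goto_joints(angles): joint-space move.
- gripper_to(opening, squeeze=None): finger opening in m; squeeze is the grip in N (None keeps the last); returns when the fingers have stopped.
- sleep(seconds).
- solve_ik(position, orientation): joint angles nearest the present ones, or None.
- read_camera(name): name is "scene" or "top" or "wrist"; returns a dict with "img" (480x640x3 uint8, red, green, blue), "depth" (480x640 float32, m along the optical axis (not along the pixel's ray), 0 where there is no reading), "intrinsics" (3x3 intrinsics, pixels), "T" (4x4, takes a point from camera to world coordinates); the wrist camera has in their place "mount" (4x4, takes a point from camera to tool coordinates, whose origin is the TCP and whose axes are the flange's). Camera axes: x right, y up, looking along -z (the intrinsics and any distortion apply to the point x, -y, -z); pixel columns grow to the right and rows downward; lengths in m; the calibration is good to about 2 mm. The wrist camera is an equidistant fisheye: a pixel r from the principal point sees the ray r / f radians off the axis. A picture is of the moment at which its call begins: read the wrist's pose just before it.
A pose or a line that the arm cannot do raises MotionError and nothing moves.
- close_job(): hands the job in; it is judged then, once.
Readings, each from a call of its own:
- current_time(): time.
- current_joint_positions(): joint angles.
- current_joint_velocities(): joint speeds.
- current_tau(): joint torques, N m.
- current_tool_pos(): TCP position.
- current_orientation(): TCP orientation.
- current_force(): force on the tool from outside, world axes, zero at the start.
- current_moment(): the same for the moment, N m.
- current_grip_width(): finger opening in m.
- current_gripper_force(): force on a finger pad.
Only numpy, scipy, OpenCV 4.12 (cv2) and the standard library are available. Lean on these libraries where they do the work, as an engineer would, in place of code of your own. Each camera call takes 0.05 s, during which the arm holds its last target. There are 200 camera calls.

## Working session

There is one attempt and no reset: what is moved stays moved. The work goes in short steps, each a Python script; the robot and the scene stay as the last script left them, time stands still between calls to the robot, and variables do not carry over. Pictures are saved under pics/ and viewed, at most 10 in all, crops included, and the job is handed in when it is done.

```bash
mkdir -p pics; ls; python3 - <<'E'
from cell import *
import cv2,numpy as np
for n in("scene","top"):
    c=read_camera(n); cv2.imwrite(f"pics/{n}.png",c["img"][:,:,::-1]); np.savez(n+".npz",**{k:c[k] for k in("img","depth","intrinsics","T")})
    print(n,c["T"][:3,3],c["intrinsics"][0,0])
print(current_time(),current_orientation(),current_tool_pos(),current_force())
E
```

```text
pics
scene [0.06782784 0.69954956 0.50217511] 467.5460692410979
top [0.32047929 0.04081321 0.95565594] 508.4730204439239
0.1 [-3.07773598e+00 -6.22023179e-01  5.87782748e-04] [ 0.25222198 -0.59848064  0.23048804] [0.09360735 0.01121963 0.08020541]
```

View pics/top.png

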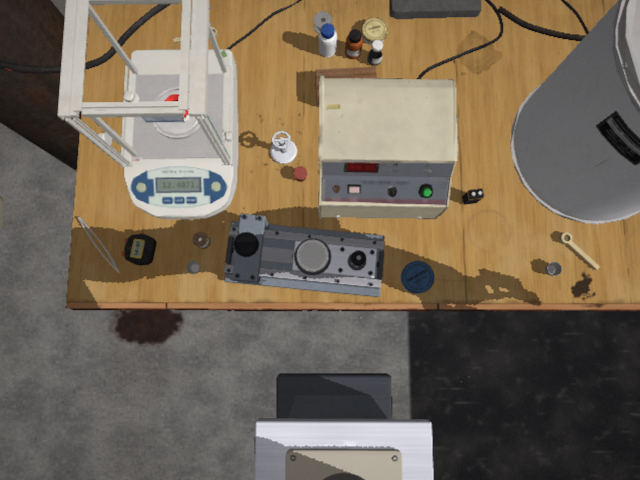

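View pics/scene.png

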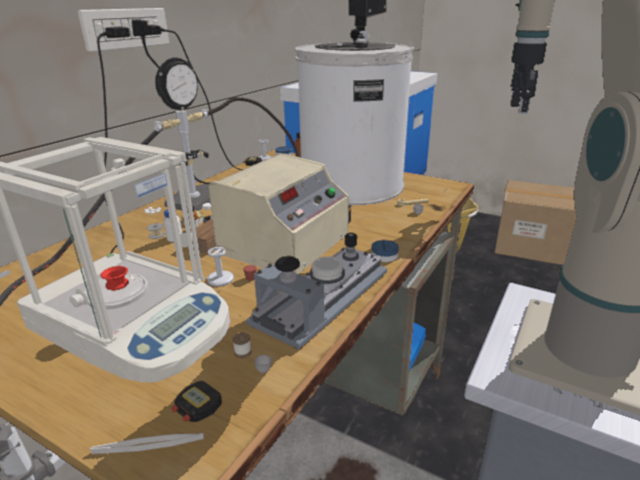

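The top view shows the button near (246,244), the lid near (312,256) and the knob near (358,260). The blue tin is at (417,277). I'll enlarge this area.

```bash
python3 - <<'E'
import cv2
a=cv2.imread("pics/top.png")[200:310,220:400]; cv2.imwrite("pics/tc.png",cv2.resize(a,None,fx=4.4,fy=4.4,interpolation=cv2.INTER_CUBIC))
a=cv2.imread("pics/scene.png")[220:350,240:400]; cv2.imwrite("pics/sc.png",cv2.resize(a,None,fx=4.5,fy=4.5,interpolation=cv2.INTER_CUBIC))
E
```

```text
(no output)
```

View pics/tc.png

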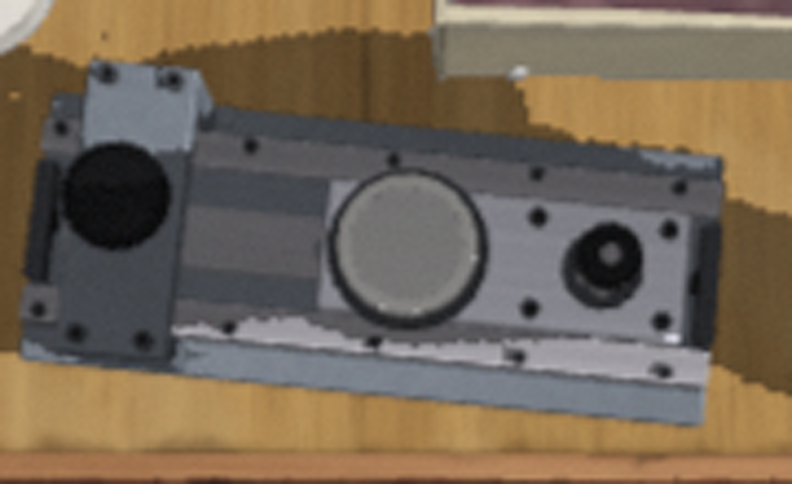

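View pics/sc.png

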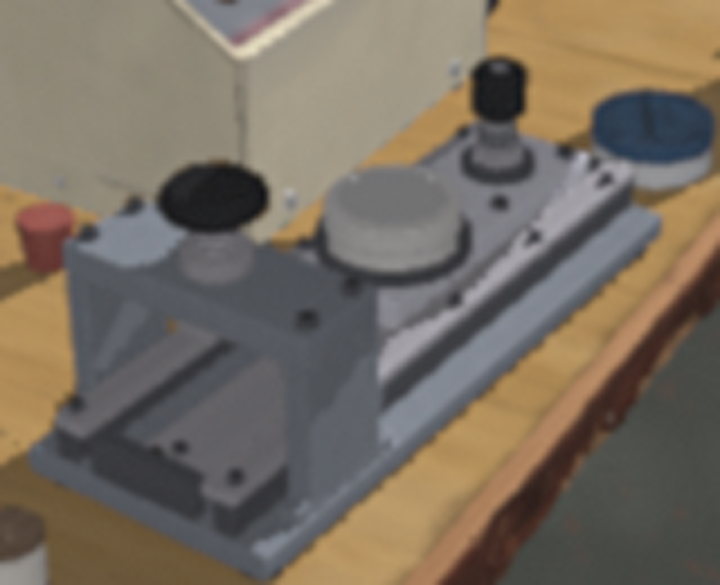

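The crop gives these top-view pixels: button (246.4,244.3), lid (312.7,255.9), knob top (358.4,257.5). In the scene view they are button (287.6,263), lid (327.3,263.8) and knob (350.9,235.6).

```bash
cat > h.py <<'E'
import numpy as np
def px(cam,u,v,z):
    c=np.load(cam+".npz"); K,T=c["intrinsics"],c["T"]
    d=np.linalg.solve(K,[u,v,1.]); d=T[:3,:3]@(d*[1,-1,-1]); return T[:3,3]+d*(z-T[2,3])/d[2]
E
python3 - <<'E'
from h import *
for cam,P in dict(top=[(246.4,244.3,.1275),(312.7,255.9,.068),(358.4,257.5,.094)],scene=[(287.6,263,.1275),(327.3,263.8,.068),(350.9,235.6,.094)]).items():
    q=[px(cam,*p) for p in P]; print(cam,np.round(q,4).tolist())
    for i,j in((0,2),(1,2),(0,1)): d=q[i]-q[j]; print(np.hypot(d[0],d[1]),np.degrees(np.arctan2(-d[0],d[1])))
# bed corners, top view, crop coords (upper face z=.016)
d=[px("top",220+a/4.4,200+b/4.4,.016) for a,b in((722,160),(205,105),(704,412),(180,372))]
print(np.round(d,4).tolist())
E
```

```text
top [[0.4523, 0.1623, 0.1275], [0.4413, 0.0537, 0.068], [0.4351, -0.0248, 0.094]]
0.1878801914662456 -5.249811276610377
0.07870845645175756 -4.4895681290909195
0.10918365818784707 -5.797848613489163
scene [[0.4455, 0.1724, 0.1275], [0.44, 0.0556, 0.068], [0.4315, -0.0218, 0.094]]
0.19468652293313982 -4.142972134567714
0.0778425067221766 -6.267058110439891
0.11693310024645326 -2.7291459162488847
[[0.4855, -0.0793, 0.016], [0.5091, 0.1416, 0.016], [0.3784, -0.0698, 0.016], [0.3947, 0.15, 0.016]]
```

```bash
cat >> h.py <<'E'
from cell import *
YAW=np.radians(5.3); BY=np.array([np.sin(YAW),np.cos(YAW),0]); BX=np.array([np.cos(YAW),-np.sin(YAW),0])
from scipy.spatial.transform import Rotation as Ro
ROT=Ro.from_matrix(np.column_stack([BX,-BY,[0,0,-1]])).as_rotvec()
KN=np.array([.4335,-.0235,0])
def at(p,z): return [p[0],p[1],z]
def st(s=""): print(s,round(current_time(),2),np.round(current_tool_pos(),4),np.round(current_force(),2),round(current_grip_width(),4),np.round(current_gripper_force(),1))
E
python3 - <<'E'
from h import *
import cv2
gripper_to(.05,40); goto(at(KN,.19),ROT); st()
print(current_orientation(),ROT)
c=read_camera("wrist"); print(c["mount"],c["intrinsics"]); cv2.imwrite("pics/w1.png",c["img"][:,:,::-1])
E
```

```text
2.71 [ 0.4339 -0.0242  0.1901] [-0.38  0.13  0.05] 0.0499 0.0
[ 3.13785016e+00 -1.47037071e-01  8.71093539e-04] [ 3.13823304 -0.14525071  0.        ]
[[ 9.58876384e-04  9.55255956e-01  2.95778869e-01  7.57378819e-02]
 [ 9.99999397e-01 -7.57402647e-04 -7.95737764e-04 -3.05226600e-04]
 [-5.36109540e-04  2.95779454e-01 -9.55256106e-01 -1.41914677e-01]
 [ 0.00000000e+00  0.00000000e+00  0.00000000e+00  1.00000000e+00]] [[371.64829954   0.         316.65401918]
 [  0.         371.64829954 242.64232238]
 [  0.           0.           1.        ]]
```

View pics/w1.png

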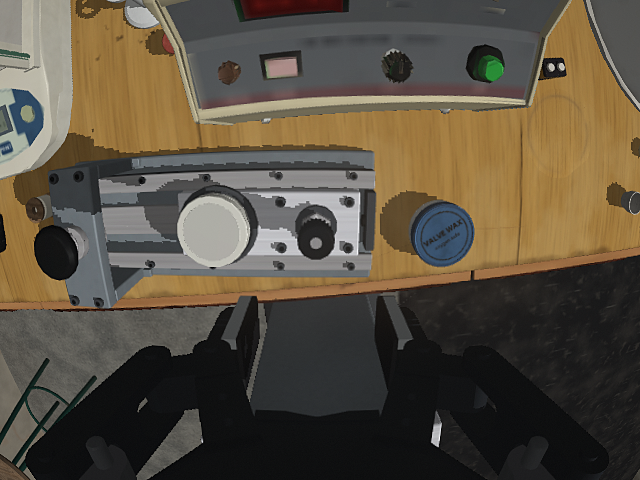

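The wrist view shows the knob top at (316,241), the lid at (213,229) and the button at (56,252). The press sits straight in the frame. I'll compute positions from these and check the box height for clearance.

```bash
python3 - <<'E'
from h import *
c=read_camera("wrist"); K=c["intrinsics"]; M=c["mount"]
Rw=Ro.from_rotvec(current_orientation()).as_matrix(); p0=np.array(current_tool_pos())
def w(u,v,z):
    a=np.array([u-K[0,2],v-K[1,2]]); r=np.hypot(*a); t=r/K[0,0]; a=a/r*np.sin(t)
    d=Rw@M[:3,:3]@np.array([a[0],-a[1],-np.cos(t)]); o=p0+Rw@M[:3,3]; return o+d*(z-o[2])/d[2]
for q in((316,241,.094),(213,229,.068),(56,252,.1275)): print(w(*q))
s=np.array([w(160,153,.016),w(373,151,.016),w(373,273,.016),w(140,277,.016)]);print(s)
# points from top depth: anything tall (z>.1) near the press
c=np.load("top.npz");K,T,D=c["intrinsics"],c["T"],c["depth"]; v,u=np.mgrid[:480,:640]
P=np.stack([(u-K[0,2])/K[0,0]*D,-(v-K[1,2])/K[1,1]*D,-D],-1)@T[:3,:3].T+T[:3,3]
m=(D>0)&(P[...,2]>.06)&(P[...,1]>-.15)&(P[...,1]<.3)&(P[...,0]<.75)
for y in np.arange(-.15,.3,.05):
    k=m&(abs(P[...,1]-y)<.025)&(P[...,0]>.5); q=P[k]
    if len(q): print(round(y,2),q[:,0].min(),q[:,2].max())
E
```

```text
[ 0.43705089 -0.02400893  0.094     ]
[0.44586344 0.05328354 0.068     ]
[0.45632035 0.15698036 0.1275    ]
[[ 0.50842798  0.10955589  0.016     ]
 [ 0.48849301 -0.07735213  0.016     ]
 [ 0.37782079 -0.07119216  0.016     ]
 [ 0.39251406  0.15657631  0.016     ]]
-0.15 0.5225502345073397 0.1747363090867876
-0.1 0.5231256142483315 0.17538408712486186
-0.05 0.5238814295637089 0.17492914688254402
0.0 0.5241540606064865 0.17610757640862362
0.05 0.5239121766490029 0.1801601828124768
0.1 0.6413133512180487 0.06762351877496764
0.15 0.5003973825126374 0.0980946469713957
0.2 0.5002966005255555 0.29923421934394945
0.25 0.6060685610969179 0.29961545805518963
```

```bash
python3 - <<'E'
from h import *
print(current_joint_positions())
F=Ro.from_matrix(np.column_stack([-BX,BY,[0,0,-1]])).as_rotvec()
for p in((.435,-.024,.1),(.435,-.024,.06),(.446,.09,.06),(.452,.163,.11)):
    for r in (ROT,F): print(np.round(solve_ik(p,r) if solve_ik(p,r) is not None else 0,2))
E
```

```text
[-0.07271026  0.39408006  0.08577076  2.13881332 -0.0569926   0.61044092
 -1.61143345]
[-0.05  0.57  0.06  2.22 -0.09  0.36 -1.58]
[ 0.67  0.8  -1.06  2.2   1.06  0.81  0.37]
[-0.04  0.65  0.04  2.24 -0.1   0.25 -1.57]
[ 0.66  0.91 -1.06  2.22  1.21  0.83  0.23]
[-0.29  0.67  0.04  2.19 -0.09  0.29 -1.83]
[ 0.4   0.92 -1.06  2.17  1.19  0.85  0.03]
[-0.45  0.59  0.06  2.09 -0.07  0.46 -1.99]
[ 0.26  0.83 -1.06  2.08  0.99  0.87  0.08]
```

```bash
sed -i 's/^KN=.*/KN=np.array([.435,-.0238,0])/' h.py; python3 - <<'E'
from h import *
print(move_linear(at(KN,.064),ROT,feed=.08,threshold=8)); st("down")
gripper_to(.02,40); st("grip")
p=np.array(current_tool_pos())
move_linear(p+[0,0,.004],feed=.03); st("up4")
move_linear(p+[0,0,.0098],feed=.03); st("up10")
E
```

```text
False
down 4.53 [ 0.4353 -0.0238  0.0643] [ 0.05 -0.35  0.39] 0.0499 0.0
grip 4.88 [ 0.4352 -0.0237  0.0644] [-0.11 -0.59  5.73] 0.0249 39.0
up4 5.17 [ 0.4352 -0.0237  0.0682] [ 1.15 -0.32 -7.71] 0.0249 39.6
up10 5.52 [ 0.4351 -0.0237  0.0742] [  0.54   0.46 -10.4 ] 0.0246 39.7
```

The knob lifted cleanly, reading about 10 N. Next I slide it past the first hole.

```bash
python3 - <<'E'
from h import *
p=np.array(current_tool_pos())
for d in (.05,.09):
    print(move_linear(p+BY*d,feed=.05,threshold=12)); st("slide")
q=np.array(current_tool_pos())
print(move_linear(q-[0,0,.0022],feed=.02,threshold=5)); st("lower")
gripper_to(.030,20); st("open")
E
```

```text
False
slide 6.67 [0.4401 0.0268 0.0743] [ 1.89  2.94 -9.86] 0.0249 39.8
False
slide 7.62 [0.4438 0.0669 0.0743] [ 3.75  2.27 -9.3 ] 0.0248 39.9
False
lower 7.88 [0.4438 0.0668 0.072 ] [ 2.96  0.27 -8.24] 0.0248 40.0
open 8.11 [0.4428 0.0667 0.0724] [ 0.03  0.86 -0.29] 0.0301 0.0
```

```bash
python3 - <<'E'
from h import *
p=np.array(current_tool_pos())
for i in range(1,8):
    h=move_linear(p+BY*.004*i,feed=.012,threshold=8); st(h)
    if h: break
print(np.dot(np.array(current_tool_pos())-KN,BY))
E
```

```text
False 8.57 [0.4431 0.0692 0.0725] [-0.35 -5.68  0.7 ] 0.0299 2.7
False 9.06 [0.4434 0.0725 0.0725] [ 0.02 -7.53  0.5 ] 0.03 3.5
False 9.54 [0.4438 0.0769 0.0725] [ 0.68 -6.24  0.81] 0.0303 3.0
False 10.03 [0.4442 0.0808 0.0725] [-0.04 -5.85  1.51] 0.03 3.1
False 10.51 [0.4446 0.0847 0.0725] [ 0.14 -6.31  0.92] 0.0298 3.1
False 10.99 [0.445  0.0888 0.0724] [ 0.12 -5.47  0.31] 0.0298 2.9
False 11.47 [0.4452 0.0944 0.0724] [ 0.24 -2.95 -2.56] 0.03 1.5
0.11861454830114138
```

```bash
python3 - <<'E'
from h import *
p=np.array(current_tool_pos())
for i in range(1,5):
    h=move_linear(p+BY*.0012*i,feed=.008,threshold=6); st(h)
    if h: break
import cv2
for n in("scene","wrist"):
    c=read_camera(n); 
    if n=="scene": im=cv2.resize(c["img"][215:345,240:400],None,fx=4.5,fy=4.5,interpolation=2)
    else: im=c["img"]
    cv2.imwrite(f"pics/{n}2.png",im[:,:,::-1])
E
```

```text
False 11.75 [0.4452 0.0946 0.0724] [ 0.67 -4.79 -1.1 ] 0.0297 2.6
False 12.05 [0.4452 0.0948 0.0723] [ 0.01 -7.7  -0.16] 0.0297 3.9
False 12.35 [0.4453 0.0949 0.0723] [  0.92 -11.31  -0.32] 0.0302 5.2
False 12.65 [0.4453 0.0951 0.0723] [  0.18 -13.14   0.68] 0.03 6.5
```

View pics/scene2.png

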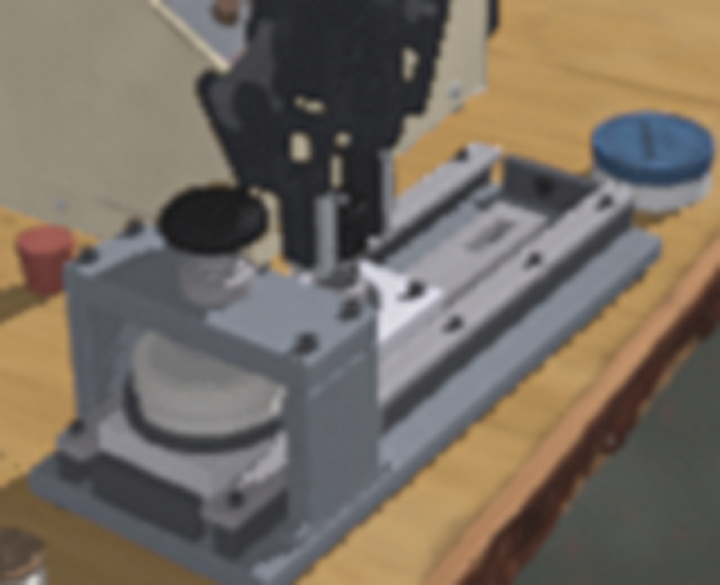

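The carriage is under the bridge and stopped at about 0.116, held by something solid, so the pin has probably dropped in. I'll relieve the push, retreat upward and check the knob height.

```bash
python3 - <<'E'
from h import *
import cv2
p=np.array(current_tool_pos())
move_linear(p-BY*.0026,feed=.03); st("back")
gripper_to(.036); p=np.array(current_tool_pos())
move_linear([p[0],p[1],.19],feed=.15); st("up")
Rw=Ro.from_rotvec(current_orientation()).as_matrix(); p0=np.array(current_tool_pos())
c=read_camera("wrist"); K=c["intrinsics"];M=c["mount"];D=c["depth"]
cv2.imwrite("pics/w3.png",c["img"][:,:,::-1])
v,u=np.mgrid[:480,:640]; a=u-K[0,2];b=v-K[1,2];r=np.hypot(a,b)+1e-9;t=r/K[0,0]
P=np.stack([a/r*np.tan(t)*D,-b/r*np.tan(t)*D,-D],-1)@(Rw@M[:3,:3]).T+(p0+Rw@M[:3,3])
np.save("P.npy",P)
print(np.round(P[225:260:6,290:350:6,2]*1000,1))
for (q,s) in (((.455,.158),"button"),):
    m=(np.hypot(P[...,0]-q[0],P[...,1]-q[1])<.045)&(abs(P[...,2]-.1275)<.006); print(s,P[m].mean(0),m.sum(),np.ptp(P[m],axis=0))
k=(abs(P[...,2]-.0975)<.008)&(np.hypot(*(P[...,:2]-p0[:2]).transpose(2,0,1))<.02); print("knob",np.median(P[k],axis=0),k.sum())
E
```

```text
back 13.12 [0.445  0.0934 0.0724] [-0.03  0.47 -0.78] 0.0302 0.0
up 14.29 [0.4444 0.093  0.1895] [ 0.87  0.76 -0.71] 0.036 0.0
[[44.2 42.5 49.1 91.5 93.  93.4 92.2 76.3 44.2 42.9]
 [42.4 43.6 91.4 92.7 93.9 92.6 93.6 91.1 43.2 43.5]
 [43.3 44.2 92.9 92.3 94.5 93.7 93.  92.4 43.2 42.8]
 [43.  43.3 92.8 93.8 93.6 93.1 93.4 92.9 44.3 43.2]
 [42.6 43.6 92.1 93.1 94.  93.9 93.1 93.5 42.7 43.4]
 [34.  33.3 34.1 92.  93.8 93.6 92.5 33.4 34.6 34.5]]
button [0.45548324 0.16371197 0.12541857] 3013 [0.0409021  0.04114515 0.00698095]
knob [0.44805298 0.09216774 0.09310159] 1078
```

View pics/w3.png

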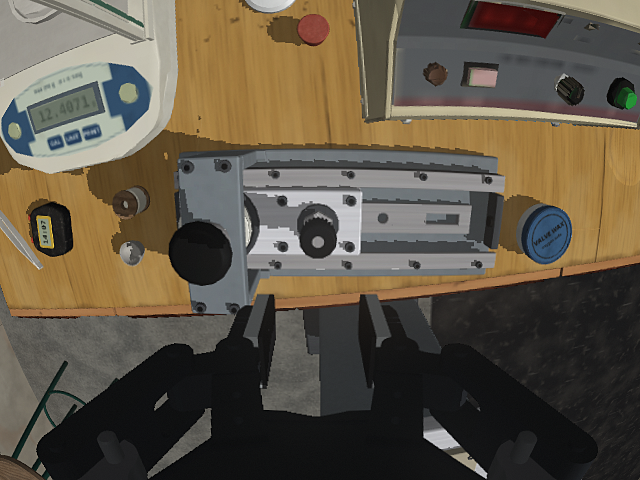

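The wrist view shows one free hole and the slot to the right of the knob at (319,240). The knob top is 50 mm above the carriage, so the pin is fully down in the second hole. The button is at (0.4555, 0.1637), so I'll press it now.

```bash
python3 - <<'E'
from h import *
B=np.array([.4548,.1637,0])
p=current_tool_pos(); gripper_to(0,20)
move_linear(at(B,.19),ROT,feed=.1); move_linear(at(B,.137),feed=.08); st("above")
print(move_linear(at(B,.120),feed=.01,threshold=2.5)); st("contact")
f0=current_force()[2]; z0=current_tool_pos()[2]
for i in range(1,25):
    z=z0-.0005*i
    move_linear(at(B,z),feed=.01); f=current_force()[2]; print(round(current_tool_pos()[2],4),round(f,1))
    if f>20: break
sleep(.3); st("bottom")
E
```

```text
above 16.45 [0.4551 0.1636 0.1372] [ 0.82  0.11 -0.14] -0.0004 0.0
True
contact 17.47 [0.4547 0.1637 0.127 ] [-0.21  0.31  4.04] -0.0 2.1
0.1266 4.7
0.126 4.6
0.1255 3.6
0.125 4.0
0.1245 4.6
0.124 5.8
0.1236 5.4
0.1233 7.1
0.1229 8.0
0.1224 8.5
0.1219 9.3
0.1214 8.9
0.1209 9.9
0.1205 10.5
0.12 9.5
0.1195 10.4
0.119 9.8
0.1185 10.3
0.1184 14.8
0.1184 19.4
0.1183 24.3
bottom 23.02 [0.4548 0.1637 0.1183] [-5.08 -1.93 24.62] 0.0001 12.4
```

The force profile is as expected: lid contact near 0.1237, then a firm stop at 0.1184, so the lid is home after about 9 mm. I'll retreat and verify.

```bash
python3 - <<'E'
from h import *
import cv2
B=[.4548,.1637]
move_linear(at(B,.135),feed=.03); st("rel"); move_linear(at(B,.20),feed=.12)
move_linear([.43,.02,.25],feed=.15); st("away")
Rw=Ro.from_rotvec(current_orientation()).as_matrix(); p0=np.array(current_tool_pos())
c=read_camera("wrist"); K=c["intrinsics"];M=c["mount"];D=c["depth"]
v,u=np.mgrid[:480,:640]; a=u-K[0,2];b=v-K[1,2];r=np.hypot(a,b)+1e-9;t=r/K[0,0]
P=np.stack([a/r*np.tan(t)*D,-b/r*np.tan(t)*D,-D],-1)@(Rw@M[:3,:3]).T+(p0+Rw@M[:3,3])
for s,q,z in(("button",(.455,.164),.1275),("knob",(.446,.093),.0975)):
    k=(np.hypot(P[...,0]-q[0],P[...,1]-q[1])<.018)&(abs(P[...,2]-z)<.012); print(s,np.median(P[k],axis=0),k.sum())
c=read_camera("scene"); cv2.imwrite("pics/s4.png",cv2.resize(c["img"][215:345,240:400],None,fx=4.5,fy=4.5,interpolation=2)[:,:,::-1])
E
```

```text
rel 23.78 [0.4546 0.1637 0.1347] [ 0.29  0.26 -0.88] 0.0002 0.0
away 25.65 [0.43   0.0208 0.2498] [0.9  0.07 0.17] -0.0001 0.0
button [0.4555899  0.16256572 0.12590512] 1365
knob [0.44790018 0.09083604 0.0930516 ] 722
```

View pics/s4.png

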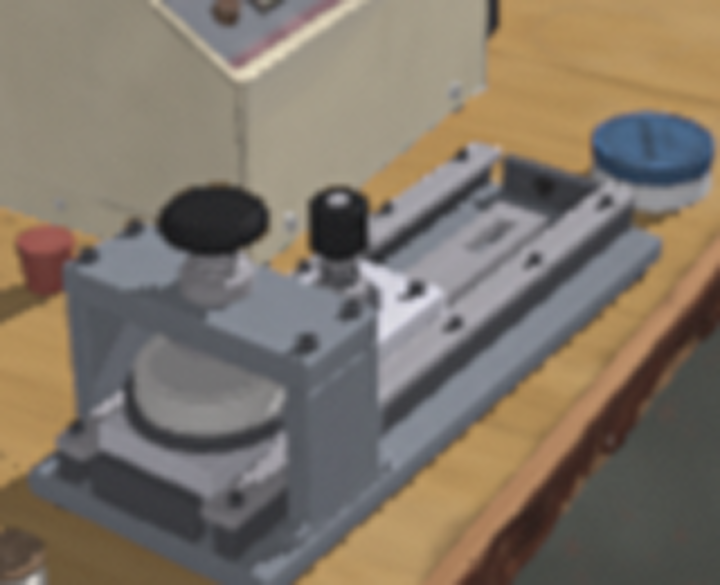

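The lid now sits down in the nest at (210,390). The button is back up at (214,218), the knob is down at (338,220), and the blue tin hasn't moved.

```bash
python3 -c "
from cell import *
print(close_job())"
```

```text
the job is handed in; nothing more can be done
None
```

The job is handed in at about 26 s: the plunger is fully down in the second hole, the lid is pressed home, the button has sprung back up, and the arm never went near the blue tin, reel or crucible; the pin saw about 13 N sideways at most, as it came up against the hole edge.

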